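# Clamp the grease pot in the eccentric clamp

### The job

Lift the green grease pot by its handle off its round stand and set it down upright, without dropping it, on the bed of the bench clamp between the brass cam and the blue V-jaw. Let go of it, then turn the clamp's red T-handle clockwise, regrasping as needed, until the cam's lobe bears firmly on the pot and holds it in the V with about 15 N (never as much as 40 N, which dents it), and let go. Leave the other things on the bench where they are.

Things in the scene. Friction and masses are not known exactly. Their poses are not given: they have to be found in the camera images.
- pot: Loose green grease pot, closed, 0.3 to 0.65 kg: an upright cylinder 64 mm across and 60 mm high with a green lid and a rigid bail handle over the top. Origin: centre of the underside; z up. Starts on the stand, its handle pointing any way.
- pot_handle (a point): Middle of the pot's handle: a round steel bar 10 mm thick along the pot's x axis, its centre line 95 mm above the pot's underside, straight for 20 mm either side of this point, legs 56 mm apart, 30 mm free under the bar. In the clamp the handle is best laid along the clamp's x axis, clear of the red T-handle.
- stand: Fixed round steel stand, plate 96 mm across, top 50 mm above the bench. Origin: centre of its foot on the bench.
- clamp: Fixed bench clamp: a dark steel bed plate 150 (x) by 270 (y) by 20 mm. Origin: centre of its underside on the bench; z up. The cam's spindle stands at clamp x = 0, y = -45 mm; the V-jaw stands opposite, towards +y.
- vee (a point): Point on the bed, 66 mm from the spindle, about where the pot's axis comes when home in the blue V-jaw. The jaw, 55 mm tall above the bed, cradles the pot with two slippery white buttons 50 mm above the bench, 60 degrees either side of clamp +y. It is set by hand: the home pot's axis is really 63 to 68.5 mm from the spindle. The jaw is sprung along clamp y: it gives 1 mm per 4 N, up to 12 mm.
- setdown (a point): Point on the top of the clamp's bed (20 mm above the bench), 59 mm from the spindle axis towards the jaw (+y of the clamp): a pot set down upright here, within 3.5 mm along the clamp's y and 2.5 mm along x, fits freely between the retracted cam and the V-jaw.
- cam: Turning part: domed brass eccentric 70 mm across, widest 50 mm above the bench, centre 13 mm off the spindle axis along the cam's own -y (its lobe; red mark), 16 mm spindle. Origin on the axis at the bed's top; z up. It starts turned 0 to 0.35 rad clockwise (from above) from the clamp's axes (lobe away from the jaw), turns clockwise to 3.14, stays where left.
- lobe (a point): Tip of the lobe, 48 mm from the axis, 50 mm above the bench. Turning the cam takes 0.2 N m. The lobe first pushes the pot along, then bears once the pot is home in the V (cam 1.3 to 1.9 rad). From there the torque grows about 0.017 N m per newton of bearing force: 0.5 N m in all, at 1.6 to 2.3 rad, leaves 12 to 15 N after letting go. Best felt in slow small turns.
- handle (a point): Middle of the red T-handle's grip, on the spindle axis, 128 mm above the bench; it turns with the handle: a bar 52 mm long (this point's x), 14 mm thick (y), 28 mm high (112 to 140 mm above the bench). It turns the cam through a torsion spring of 1.5 N m per rad: under load it leads the cam's axes, let go it springs back in line with them and the cam stays.
- socket: Steel impact socket, 28 mm across, 40 mm high, standing on the clamp's bed at its cam end; leave alone.
- jar: Amber jar with orange cap, 56 mm across, 75 mm high, near the stand; leave alone.
- wrench: Wrench lying on the bench near the robot; leave alone.
- screwdriver: Yellow screwdriver lying on the bench near the robot; leave alone.
- hammer: Hammer lying at the left side of the bench; leave alone.
- nut_tray: Red tray 120 by 160 by 35 mm of wheel nuts at the right side of the bench; leave alone.
Mind the look-alikes: they are no part of the job. Of the things shaped like the pot, the green one is meant.

How it is judged:
By the outcome, as a careful person would: the job done as asked, in the order asked, and still so for the second after the job is handed in, with the robot touching nothing.
It also fails if it takes over 70 s, if anything falls off the work surface, if the arm or the gripper's body presses on something with over 40 N, if the wrist force passes 120 N, or if a joint passes its speed limit or range.

### The arm

A 6-joint arm with a two-finger parallel gripper is mounted at the origin on the work surface. World frame = base frame: x ahead of the robot, y to its left, z up, the work surface at z = 0. Lengths are in m, angles in rad, forces in N, time in s.
With the tool pointing down it reaches from about 0.3 to 0.775 m from the base axis. Payload 14.6 kg.
Tool frame: the origin (TCP) lies at the centre of the arm's flange, where the gripper is bolted on; the fingertips stand 199 mm ahead of it and the grasp point (between the pads) lies ctrl.tcp_to_grasp ahead of it (ctrl.tcp_to_grasp is the distance from the TCP to the grasp point, in m); z points along the fingers, y is the line along which they close (so a half turn about z gives the same grasp; the last joint's range is limited). The gripper opens to 94 mm and grips with 3 to 60 N. Pads are 16 mm wide; open, the fingers measure 119 mm over their backs; the gripper's body (75 mm by 177 mm) begins 78 mm behind the grasp point.
Start: joints at [-1.311, 0.3, 1.521, -0, 1.321, -0.067], TCP at [0.177, -0.521, 0.405] pointing down, gripper open.
Joint ranges: [-3.03, 3.03], [-0.79, 2.21], [0.23, 2.52], [-1.04, 4.18], [0, 3.07], [-2.55, 2.55]. Speed limits (rad/s): [2.22, 2.22, 2.57, 3.14, 3.14, 3.14].

### API

Orientations are given as [roll, pitch, yaw] about the fixed x, y, z axes, in that order (R = Rz(yaw) Ry(pitch) Rx(roll)).
In Python, from station import ctrl gives the robot as it stands. The module is installed in compiled form; this text tells all that it offers.
- The arm moves only by the shell command python3 -m jog 'ROWS' [OPENING] [FORCE]. ROWS is JSON, a list of rows, each a list of 6 numbers: the shift along the tool's x, y, z in cm, then the turn, a rotation vector about the tool's x, y, z in rad. In form: [[tx, ty, tz, ax, ay, az], ...]. A call has 1 to 8 rows; each row is the pose to reach, as a shift and turn from the pose commanded when the call began, along the tool's axes at that moment; what a row does not reach only later rows make up. A row lasts 1/10 s, in which the tool goes at most 50 mm and 8.59 degrees, less where a joint would pass 70% of its speed; a pose out of reach is approached as far as the arm can. A call with a gripper value outside its range is refused whole. OPENING is the opening in per cent of the stroke, from 0 (shut) to 100 (fully open), set as the call begins (- or left out, the last holds). The fingers move at their own pace and stop on an object; FORCE is the grip in N (left out, the last holds). Time passes only in rows, so rows that repeat a pose let the fingers close. It gives the time, the measured TCP pose, the force, the opening and the grip force at its end, in the units of the state.
- ctrl.get_obs(): the state, without advancing time (a new reading comes with each control period).
- ctrl.camera(name): name is "side" or "top"; returns a dict with "img" (384x512x3 uint8, blue, green, red), "intrinsics" (3x3 intrinsics, pixels), "R" (3x3) and "t" (3): a world point X has camera coordinates R X + t. Camera axes: x right, y down, z forward; pixel columns grow to the right and rows downward; lengths in m; the calibration is good to about 2 mm. A picture is of the moment at which its call begins. There is no depth.
- ctrl.hand_in(): hands the job in; it is judged then, once.
The state is a dict: "time_s": time; "qpos": joint angles; "joint_vel": joint speeds; "tau": joint torques, N m; "ee_pos": TCP position; "eef_rot": TCP orientation; "force": force on the tool from outside, world axes, zero at the start; "moment": the same for the moment, N m; "grip_width": finger opening in m; "grip_force": force on a finger pad.
Only numpy, scipy, OpenCV 4.12 (cv2) and the standard library are available. Lean on these libraries where they do the work, as an engineer would, in place of code of your own. Each camera call takes 0.05 s, during which the arm holds its last target. There are 200 camera calls.

## Working session

There is one attempt and no reset: what is moved stays moved. The work goes in short steps, Python scripts to look and compute and a shell command to move; the robot and the scene stay as the last step left them, time stands still between calls to the robot, and variables do not carry over. Pictures are saved under pics/ and viewed, at most 10 in all, crops included, and the job is handed in when it is done.

```bash
mkdir -p pics; python3 - <<'E'
from station import ctrl
import cv2
for n in("top","side"):
    c=ctrl.camera(n); cv2.imwrite(f"pics/{n}0.png",c["img"]); print(n,c["intrinsics"].round(1).tolist(),c["R"].round(4).tolist(),c["t"].round(4).tolist())
o=ctrl.get_obs(); print(o,ctrl.tcp_to_grasp)
E
ls
```

```text
top [[438.4, 0.0, 260.9], [0.0, 438.4, 196.5], [0.0, 0.0, 1.0]] [[0.0038, -1.0, 0.0068], [-0.9811, -0.0051, -0.1933], [0.1933, -0.006, -0.9811]] [-0.0158, 0.4984, 1.3361]
side [[372.8, 0.0, 256.0], [0.0, 372.8, 199.2], [0.0, 0.0, 1.0]] [[-0.9765, -0.2154, 0.0102], [-0.1499, 0.6441, -0.7501], [0.1551, -0.734, -0.6612]] [0.5062, 0.1597, 1.4157]
{'time_s': 0.1, 'qpos': array([-1.31058890e+00,  3.00369343e-01,  1.52149755e+00, -3.13167345e-05,
        1.32069257e+00, -6.66008513e-02]), 'joint_vel': array([-8.48443483e-04, -8.54460760e-05, -2.01477255e-03,  8.88691015e-04,
        1.77589224e-03,  4.20304997e-04]), 'tau': array([ 7.13068366e-04, -5.32645297e+01, -3.53278971e+01,  7.09955301e-02,
        2.35056173e-02, -5.92326342e-05]), 'ee_pos': array([ 0.17654841, -0.52085992,  0.40417739]), 'eef_rot': array([-3.14062597e+00, -3.40750150e-05,  3.26816031e-01]), 'force': array([-0.13351976,  0.50793058,  0.66129766]), 'moment': array([-0.03145455, -0.02320666, -0.02048382]), 'grip_force': 0.0, 'grip_width': 0.09418047334830013} 0.1804
pics
```

View pics/top0.png

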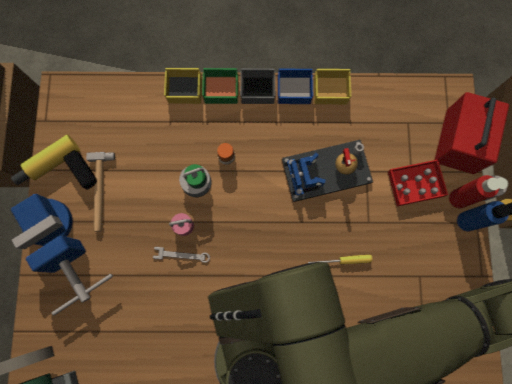

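View pics/side0.png

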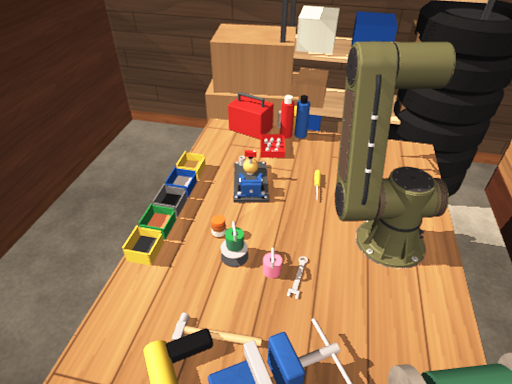

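The pot candidates in the top view are the green one on the round stand at (195,178) and a pink look-alike at (181,224). Green on the stand fits the description. The clamp is at (327,171). I'll enlarge both areas.

```bash
python3 - <<'E'
import cv2,numpy as np
t=cv2.imread("pics/top0.png");s=cv2.imread("pics/side0.png")
def cr(i,u,v,w,h,k): return cv2.resize(i[v:v+h,u:u+w],None,fx=k,fy=k,interpolation=cv2.INTER_CUBIC)
# top: pot (165..225,145..205) ; clamp (275..380,130..205)
a=cr(t,275,135,100,75,8); cv2.imwrite("pics/c1.png",a)
b=np.hstack([cr(t,170,145,50,75,8),cr(s,205,205,50,75,8)]); cv2.imwrite("pics/c2.png",b)
E
```

```text
(no output)
```

View pics/c1.png

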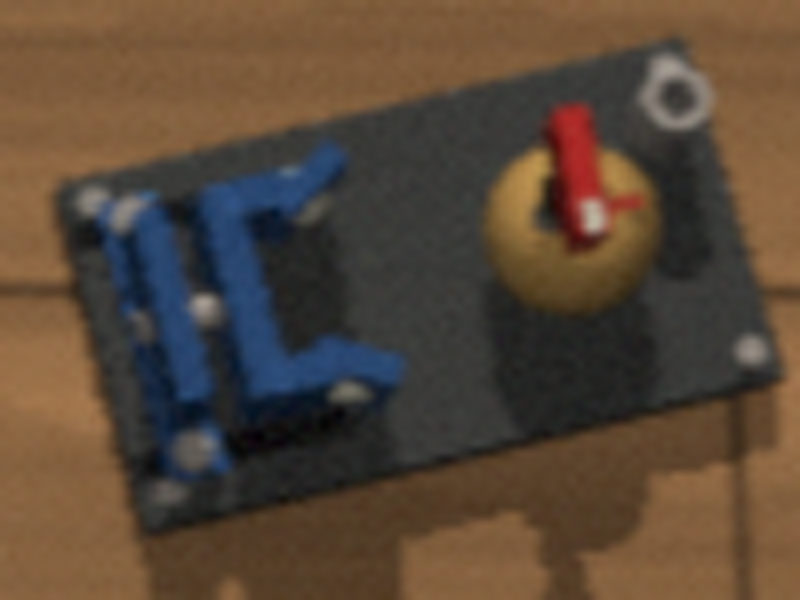

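View pics/c2.png

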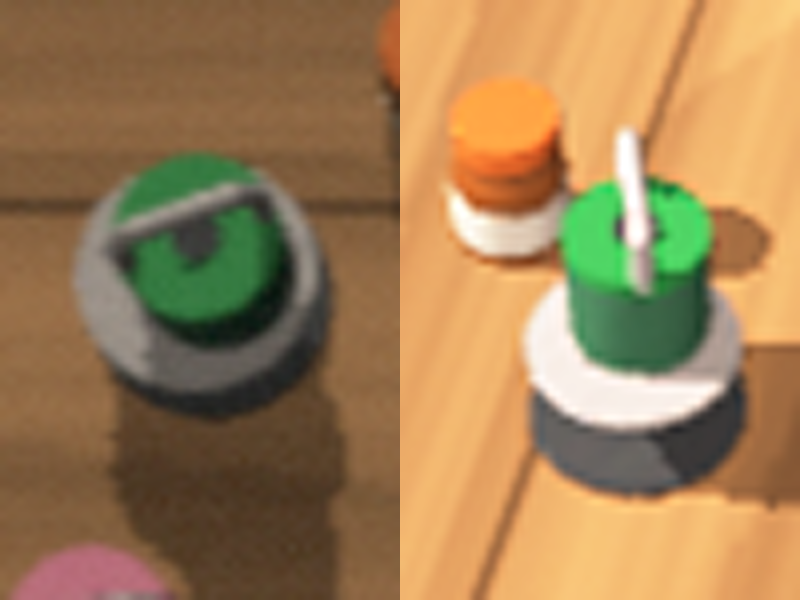

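The crops confirm the green pot: its bar runs (118,232)-(262,192) in the left panel and (628,135)-(640,280) in the right. The clamp bed's corners are at (60,190), (680,40), (780,378) and (150,530), the jaw is to the left, and the red bar runs (570,108)-(590,235) with the lobe mark to the right.

```bash
cat > h.py <<'E'
from station import ctrl
import numpy as np, cv2
from scipy.optimize import least_squares
from scipy.spatial.transform import Rotation as Ro
def proj(c,X):
    p=np.atleast_2d(X)@c["R"].T+c["t"]; K=c["intrinsics"]; return np.c_[K[0,0]*p[:,0]/p[:,2]+K[0,2],K[1,1]*p[:,1]/p[:,2]+K[1,2]]
def ray(c,uv,z):
    K=c["intrinsics"]; d=c["R"].T@np.array([(uv[0]-K[0,2])/K[0,0],(uv[1]-K[1,2])/K[1,1],1]); o=-c["R"].T@c["t"]; return o+d*(z-o[2])/d[2]
def tri(cs,uvs):
    return least_squares(lambda X:np.concatenate([proj(c,X)[0]-u for c,u in zip(cs,uvs)]),[.5,0,.1])
def crop(c,u,v,w,h,k): return cv2.resize(c["img"][v:v+h,u:u+w],None,fx=k,fy=k,interpolation=cv2.INTER_CUBIC)
def full(p,u,v,k): return np.array([u+(p[0]+.5)/k-.5,v+(p[1]+.5)/k-.5])
E
cat > m.py <<'E'
from h import *
T=ctrl.camera("top");S=ctrl.camera("side"); print("cam",(-T["R"].T@T["t"]).round(3),(-S["R"].T@S["t"]).round(3))
f=lambda p:full(p,275,135,8)
for p,z in [((60,190),.02),((680,40),.02),((780,378),.02),((780,378),.0),((150,530),.02),((150,530),0)]: print(p,z,ray(T,f(p),z).round(4))
# clamp fit: x,y,yaw ; corners: far two top, near two between
loc=np.array([[75,135],[75,-135],[-75,-135],[-75,135]])/1000.
px=np.array([f(p) for p in[(60,190),(680,40),(778,368),(148,520)]])
def W(q,l,z): 
    r=Ro.from_euler('z',q[2]).as_matrix(); l=np.atleast_2d(l); return np.c_[l,np.full(len(l),z)]@r.T+[q[0],q[1],0]
r=least_squares(lambda q:(proj(T,W(q,loc,.02))-px).ravel(),[.6,-.15,.2]); print("clamp",r.x.round(4),r.fun.round(2))
q=r.x
for n,l,z in[("spindle",(0,-.045),.05),("handle",(0,-.045),.14),("setdown",(0,.014),.02),("vee",(0,.021),.02)]:
    X=W(q,l,z); print(n,X.round(4),"crop px",((proj(T,X)-[275,135])*8).round(0))
print("cam centre px",ray(T,f((572,230)),.05).round(4)); 
print("T ends",ray(T,f((570,112)),.14).round(4),ray(T,f((588,235)),.14).round(4))
g=lambda p:full(p,170,145,8); k=lambda p:full((p[0]-400,p[1]),205,205,8)
print("bar ends top@.145",ray(T,g((118,232)),.145).round(4),ray(T,g((262,192)),.145).round(4))
print("bar ends side@.145",ray(S,k((628,135)),.145).round(4),ray(S,k((640,280)),.145).round(4))
print("stand top",ray(T,g((198,272)),.05).round(4),"lid",ray(T,g((200,238)),.11).round(4))
print("stand side",ray(S,k((633,338)),.05).round(4),"lid side",ray(S,k((636,235)),.11).round(4))
E
python3 m.py
```

```text
cam [ 0.231 -0.005  1.407] [0.299 1.045 1.051]
(60, 190) 0.02 [ 0.6323 -0.0826  0.02  ]
(680, 40) 0.02 [ 0.6982 -0.34    0.02  ]
(780, 378) 0.02 [ 0.5547 -0.375   0.02  ]
(780, 378) 0.0 [ 0.5594 -0.3803  0.    ]
(150, 530) 0.02 [ 0.4905 -0.1181  0.02  ]
(150, 530) 0 [ 0.4943 -0.1197  0.    ]
clamp [ 0.5962 -0.2286  0.2471] [-1.   -1.07  0.3  -1.06  1.09  0.72 -0.39  1.27]
spindle [[ 0.6072 -0.2722  0.05  ]] crop px [[534. 229.]]
handle [[ 0.6072 -0.2722  0.14  ]] crop px [[579. 165.]]
setdown [[ 0.5927 -0.215   0.02  ]] crop px [[381. 282.]]
vee [[ 0.591  -0.2082  0.02  ]] crop px [[365. 286.]]
cam centre px [ 0.6081 -0.2862  0.05  ]
T ends [ 0.6291 -0.2684  0.14  ] [ 0.5812 -0.2735  0.14  ]
bar ends top@.145 [0.5476 0.2142 0.145 ] [0.5632 0.1614 0.145 ]
bar ends side@.145 [0.5632 0.1706 0.145 ] [0.5366 0.2507 0.145 ]
stand top [0.5552 0.1984 0.05  ] lid [0.5542 0.189  0.11  ]
stand side [0.5556 0.2015 0.05  ] lid side [0.5542 0.1951 0.11  ]
```

```bash
cat > go.py <<'E'
# python3 go.py gx gy gz yaw : shift (cm, tool axes) and turn to bring grasp point there, tool down
import sys
from h import *
o=ctrl.get_obs(); R=Ro.from_euler('xyz',o["eef_rot"]); x,y,z,w=map(float,sys.argv[1:5])
g=Ro.from_euler('xyz',[np.pi,0,w]); d=R.inv().apply(np.array([x,y,z+ctrl.tcp_to_grasp])-o["ee_pos"])*100
print("shift",d.round(2),"turn",(R.inv()*g).as_rotvec().round(3),"t",round(o["time_s"],2),"F",o["force"].round(1),"M",o["moment"].round(2),"q6",o["qpos"][5].round(2))
E
python3 go.py .555 .191 .225 1.87
```

```text
shift [ 58.69 -55.27  -0.07] turn [-1.000e-03 -1.000e-03 -1.543e+00] t 0.2 F [0.2 0.3 0.6] M [-0.    0.03  0.02] q6 -0.07
```

```bash
python3 -m jog '[[58.7,-55.3,0,0,0,-1.543],[58.7,-55.3,0,0,0,-1.543],[58.7,-55.3,0,0,0,-1.543],[58.7,-55.3,0,0,0,-1.543],[58.7,-55.3,0,0,0,-1.543],[58.7,-55.3,0,0,0,-1.543],[58.7,-55.3,0,0,0,-1.543],[58.7,-55.3,0,0,0,-1.543]]' 60; python3 go.py .555 .191 .225 1.87
```

```text
time_s: 1.0
ee_pos: [0.3646, -0.1657, 0.4048]
eef_rot: [3.141, 0.0, 1.533]
force: [-0.4, -0.5, -0.5]
grip_width: 0.0563
grip_force: 0.0
shift [36.37 17.67 -0.06] turn [ 0.     0.    -0.337] t 1.0 F [-0.4 -0.5 -0.5] M [-0.07 -0.13 -0.03] q6 -0.48
```

```bash
python3 -m jog '[[36.4,17.7,0,0,0,-0.337],[36.4,17.7,0,0,0,-0.337],[36.4,17.7,0,0,0,-0.337],[36.4,17.7,0,0,0,-0.337],[36.4,17.7,0,0,0,-0.337],[36.4,17.7,0,0,0,-0.337],[36.4,17.7,0,0,0,-0.337],[36.4,17.7,0,0,0,-0.337]]'; python3 -m jog '[[0,0,0,0,0,0],[0,0,0,0,0,0],[0,0,0,0,0,0],[0,0,0,0,0,0]]'; python3 go.py .555 .191 .145 1.87
python3 - <<'E'
from h import *
T=ctrl.camera("top");S=ctrl.camera("side")
cv2.imwrite("pics/a1.png",np.hstack([crop(T,165,130,65,75,6),crop(S,195,175,65,75,6)]))
E
```

```text
time_s: 1.8
ee_pos: [0.5554, 0.1862, 0.4045]
eef_rot: [-3.141, 0.0, 1.864]
force: [0.1, -0.2, 1.0]
grip_width: 0.0566
grip_force: 0.0
time_s: 2.2
ee_pos: [0.5546, 0.1829, 0.4051]
eef_rot: [3.141, 0.0, 1.862]
force: [0.2, -0.4, 0.8]
grip_width: 0.0564
grip_force: 0.0
shift [0.76 0.27 7.97] turn [ 0.     0.    -0.008] t 2.2 F [ 0.2 -0.4  0.8] M [-0.04 -0.11  0.  ] q6 -0.04
```

View pics/a1.png

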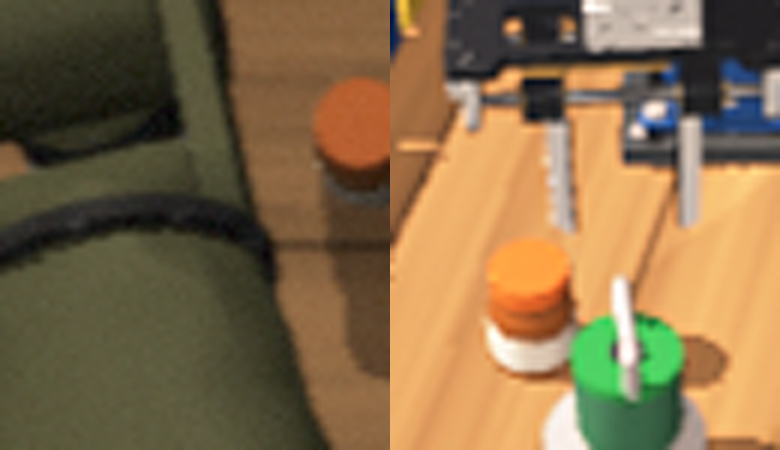

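The side view shows the fingers (tips at (565,225) and (690,225)) straddling the bar's line at x≈627. The top view is blocked by the arm. I'll go down and grip.

```bash
python3 -m jog '[[0.76,0.27,3,0,0,0],[0.76,0.27,6,0,0,0],[0.76,0.27,8,0,0,0],[0.76,0.27,8,0,0,0],[0.76,0.27,8,0,0,0]]'; python3 -m jog '[[0,0,0,0,0,0],[0,0,0,0,0,0],[0,0,0,0,0,0],[0,0,0,0,0,0],[0,0,0,0,0,0],[0,0,0,0,0,0]]' 0 45; python3 go.py .555 .191 .145 1.87
```

```text
time_s: 2.8
ee_pos: [0.5553, 0.1918, 0.3256]
eef_rot: [3.141, 0.0, 1.863]
force: [-0.1, -0.9, 0.7]
grip_width: 0.0566
grip_force: 0.0
time_s: 3.4
ee_pos: [0.5552, 0.1921, 0.3247]
eef_rot: [-3.142, -0.0, 1.864]
force: [0.1, 0.2, -0.6]
grip_width: 0.0117
grip_force: 0.0
shift [-0.1  -0.05 -0.07] turn [-0.    -0.    -0.006] t 3.4 F [ 0.1  0.2 -0.6] M [-0.01 -0.08 -0.03] q6 -0.02
```

Nearly closed on the 10 mm bar. I'll wait briefly, then lift 10 cm.

```bash
python3 -m jog '[[0,0,0,0,0,0],[0,0,0,0,0,0],[0,0,0,0,0,0]]' && python3 -m jog '[[0,0,-1,0,0,0],[0,0,-2,0,0,0],[0,0,-4,0,0,0],[0,0,-7,0,0,0],[0,0,-9,0,0,0],[0,0,-10,0,0,0],[0,0,-10,0,0,0]]'; python3 go.py .5927 -.215 .245 .247
```

```text
time_s: 3.7
ee_pos: [0.5552, 0.192, 0.3247]
eef_rot: [3.142, 0.0, 1.864]
force: [0.0, -0.9, 0.2]
grip_width: 0.0089
grip_force: 44.7
time_s: 4.4
ee_pos: [0.5551, 0.1921, 0.426]
eef_rot: [3.139, -0.0, 1.864]
force: [-0.0, 0.8, -4.3]
grip_width: 0.0088
grip_force: 44.7
shift [-4.006e+01 -8.160e+00  4.000e-02] turn [ 0.002 -0.002  1.617] t 4.4 F [-0.   0.8 -4.3] M [-0.05 -0.14  0.05] q6 -0.02
```

```bash
python3 -m jog '[[-1,-0.2,0,0,0,0.05],[-3,-0.6,0,0,0,0.15],[-6,-1.2,0,0,0,0.28],[-9,-1.8,0,0,0,0.41],[-12,-2.4,0,0,0,0.54],[-15,-3,0,0,0,0.67],[-18,-3.6,0,0,0,0.8],[-20,-4,0,0,0,0.88]]'; python3 go.py .5927 -.215 .245 .247
```

```text
time_s: 5.2
ee_pos: [0.5747, -0.0128, 0.4232]
eef_rot: [-3.14, 0.001, 0.978]
force: [0.3, -0.8, -4.2]
grip_width: 0.0087
grip_force: 44.7
shift [-15.76  12.8   -0.22] turn [-0.001  0.002  0.731] t 5.2 F [ 0.3 -0.8 -4.2] M [ 0.04 -0.08  0.  ] q6 0.51
```

```bash
python3 -m jog '[[-2.4,1.9,0,0,0,0.12],[-4.8,3.8,0,0,0,0.24],[-7.2,5.8,0,0,0,0.36],[-9.6,7.8,0,0,0,0.48],[-12,9.8,0,0,0,0.6],[-14.2,11.5,0,0,0,0.69],[-15.3,12.4,0,0,0,0.731],[-15.76,12.8,0,0,0,0.731]]';python3 -m jog '[[0,0,0,0,0,0],[0,0,0,0,0,0],[0,0,0,0,0,0],[0,0,0,0,0,0]]'; python3 go.py .5927 -.215 .185 .247
python3 - <<'E'
from h import *
T=ctrl.camera("top");S=ctrl.camera("side")
cv2.imwrite("pics/top2.png",T["img"]);cv2.imwrite("pics/side2.png",S["img"])
cv2.imwrite("pics/a2.png",np.hstack([crop(T,275,120,75,112,5),crop(S,210,125,85,112,5)]))
E
```

```text
time_s: 6.0
ee_pos: [0.594, -0.214, 0.4234]
eef_rot: [-3.14, 0.001, 0.252]
force: [-0.8, -0.3, -3.8]
grip_width: 0.0086
grip_force: 44.7
time_s: 6.4
ee_pos: [0.594, -0.2123, 0.4248]
eef_rot: [3.142, -0.0, 0.254]
force: [-0.3, -0.2, -4.0]
grip_width: 0.0086
grip_force: 44.7
shift [-0.2   0.23  5.94] turn [ 0.    -0.     0.007] t 6.4 F [-0.3 -0.2 -4. ] M [ 0.02 -0.04 -0.02] q6 0.92
```

View pics/a2.png

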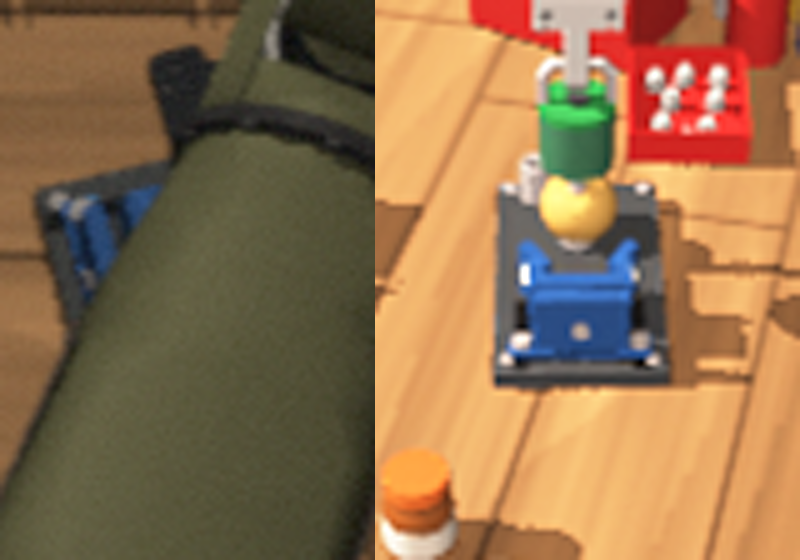

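The top view is blocked again. In the side view the pot (575,125) hangs above the cam, and the clamp bed is fully visible with its top corners at about (497,372), (668,375), (502,183) and (655,185). I'll take one closer look from the side, before and now.

```bash
python3 - <<'E'
from h import *
a=[dict(img=cv2.imread(f"pics/side{i}.png")) for i in(2,0)]
cv2.imwrite("pics/a3.png",np.hstack([crop(c,230,130,50,74,8) for c in a]))
E
```

```text
(no output)
```

View pics/a3.png

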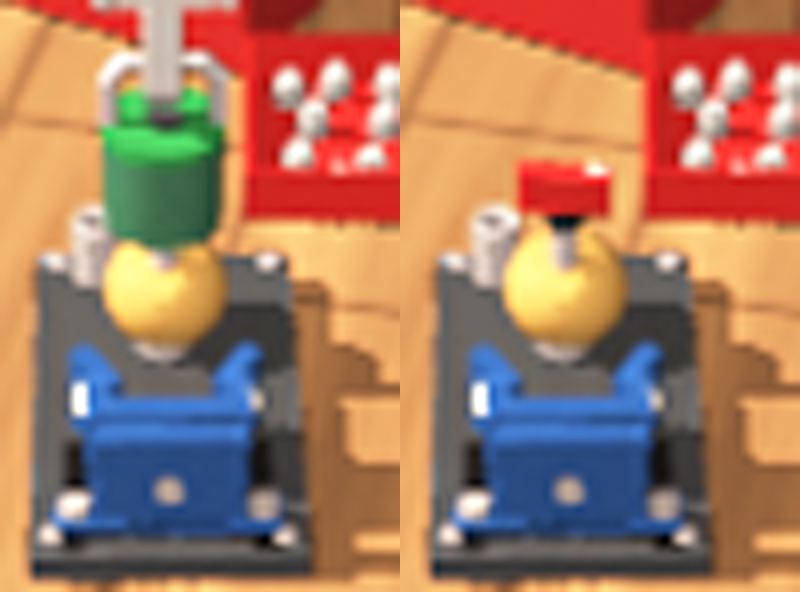

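```bash
cat > fit.py <<'E'
from h import *
T=ctrl.camera("top");S=ctrl.camera("side")
f=lambda p:full(p,275,135,8); s=lambda p:full(p,230,130,8)
loc=np.array([[75,135],[75,-135],[-75,-135],[-75,135]])/1000.
pt=np.array([f(p) for p in[(60,188),(680,40),(778,368),(148,520)]])
# side image order: near-left = (+x,+y); far-left=(+x,-y); far-right=(-x,-y); near-right=(-x,+y)
ps=np.array([s(p) for p in[(34,547),(40,255),(286,258),(309,549)]])
def W(q,l,z):
    r=Ro.from_euler('z',q[2]).as_matrix(); l=np.atleast_2d(l); return np.c_[l,np.full(len(l),z)]@r.T+[q[0],q[1],0]
ft=lambda q:(proj(T,W(q,loc,.02))-pt).ravel(); fs=lambda q:(proj(S,W(q,loc,.02))-ps).ravel()
for n,fn in(("top",ft),("side",fs),("both",lambda q:np.r_[ft(q),fs(q)])):
    r=least_squares(fn,[.6,-.15,.2]); print(n,r.x.round(4),r.fun.round(1)); q=r.x
    print("  spindle",W(q,(0,-.045),0)[0,:2].round(4),"setdown",W(q,(0,.014),0)[0,:2].round(4))
print("T mid: side",ray(S,s((164,187)),.126).round(4),"top",ray(T,f((579,172)),.14).round(4))
print("tri T",tri([T,S],[f((579,172)),s((164,171))]).x.round(4))
o=ctrl.get_obs();g=Ro.from_euler('xyz',o["eef_rot"]).apply([0,0,ctrl.tcp_to_grasp])+o["ee_pos"];print("grasp",g.round(4))
for dz in(0,-.035,-.095): print(dz,((proj(S,g+[0,0,dz])-[230,130])*8+3.5).round(0))
E
python3 fit.py
```

```text
top [ 0.5964 -0.2286  0.2458] [-1.  -0.9  0.3 -1.1  1.1  0.7 -0.4  1.2]
  spindle [ 0.6073 -0.2722] setdown [ 0.593 -0.215]
side [ 0.5946 -0.2291  0.2429] [-0.8  0.8 -0.4 -0.4  0.6 -1.   0.6  0.2]
  spindle [ 0.6055 -0.2728] setdown [ 0.5913 -0.2155]
both [ 0.5957 -0.2287  0.2451] [-0.9 -0.8  0.4 -0.9  1.1  0.9 -0.4  1.3 -1.   0.8 -0.7 -0.4  0.3 -1.
  0.4  0.2]
  spindle [ 0.6067 -0.2724] setdown [ 0.5924 -0.2152]
T mid: side [ 0.6068 -0.2736  0.126 ] top [ 0.6057 -0.271   0.14  ]
tri T [ 0.6063 -0.2714  0.1379]
grasp [ 0.594  -0.2128  0.2443]
0 [[161.  62.]]
-0.035 [[161. 120.]]
-0.095 [[161. 217.]]
```

Side, top and T-handle estimates agree: set-down at (0.5923, -0.215) with yaw 0.245, and the pot hangs centred in the fingers.

```bash
python3 -m jog '[[-0.25,0.2,1.5,0,0,0.009],[-0.25,0.2,3.5,0,0,0.009],[-0.25,0.2,5.5,0,0,0.009],[-0.25,0.2,7.5,0,0,0.009],[-0.25,0.2,8.5,0,0,0.009],[-0.25,0.2,9,0,0,0.009],[-0.25,0.2,9,0,0,0.009],[-0.25,0.2,9,0,0,0.009]]'; python3 go.py .5923 -.215 .1143 .245
```

```text
time_s: 7.4
ee_pos: [0.5922, -0.2157, 0.3357]
eef_rot: [3.141, -0.001, 0.244]
force: [-0.7, -0.3, -4.5]
grip_width: 0.0087
grip_force: 44.7
shift [ 0.02 -0.07  4.1 ] turn [ 0.001 -0.001 -0.001] t 7.4 F [-0.7 -0.3 -4.5] M [-0.08 -0.03  0.  ] q6 0.92
```

```bash
python3 -m jog '[[0,-0.05,1,0,0,0],[0,-0.05,2,0,0,0],[0,-0.05,3,0,0,0],[0,-0.05,3.5,0,0,0],[0,-0.05,3.7,0,0,0],[0,-0.05,3.8,0,0,0]]'; python3 go.py .5923 -.215 .1143 .245
```

```text
time_s: 8.0
ee_pos: [0.592, -0.2152, 0.2965]
eef_rot: [-3.142, 0.0, 0.244]
force: [-0.7, -0.3, -4.2]
grip_width: 0.0088
grip_force: 44.7
shift [ 0.04 -0.01  0.18] turn [-0.     0.    -0.001] t 8.0 F [-0.7 -0.3 -4.2] M [ 0.02  0.01 -0.06] q6 0.92
```

No side contact so far. I'll ease down the last 2 mm.

```bash
python3 -m jog '[[0,0,0.05,0,0,0],[0,0,0.1,0,0,0],[0,0,0.15,0,0,0],[0,0,0.2,0,0,0],[0,0,0.22,0,0,0],[0,0,0.22,0,0,0]]'; python3 go.py .5923 -.215 .1143 .245
```

```text
time_s: 8.6
ee_pos: [0.592, -0.2152, 0.2947]
eef_rot: [3.141, -0.0, 0.244]
force: [0.0, -1.1, -1.4]
grip_width: 0.0085
grip_force: 44.7
shift [ 0.04 -0.01  0.  ] turn [ 0.    -0.    -0.001] t 8.6 F [ 0.  -1.1 -1.4] M [-0.11  0.    0.01] q6 0.92
```

```bash
python3 -m jog '[[0,0,0.02,0,0,0],[0,0,0.04,0,0,0],[0,0,0.04,0,0,0],[0,0,0.04,0,0,0]]'; python3 -m jog '[[0,0,0.04,0,0,0],[0,0,0.04,0,0,0],[0,0,0.04,0,0,0],[0,0,0.04,0,0,0],[0,0,0.04,0,0,0]]' 32; python3 go.py .5923 -.215 .1143 .245
```

```text
time_s: 9.0
ee_pos: [0.592, -0.2152, 0.2947]
eef_rot: [3.141, -0.001, 0.244]
force: [-1.4, -1.2, 5.0]
grip_width: 0.0087
grip_force: 44.7
time_s: 9.5
ee_pos: [0.5919, -0.2151, 0.2935]
eef_rot: [-3.141, 0.0, 0.244]
force: [-0.3, 0.3, -0.1]
grip_width: 0.03
grip_force: 0.0
shift [ 0.04 -0.   -0.12] turn [-0.     0.    -0.001] t 9.5 F [-0.3  0.3 -0.1] M [-0.02 -0.   -0.06] q6 0.92
```

```bash
python3 -m jog '[[0,0,-1,0,0,0],[0,0,-3,0,0,0],[0,0,-6,0,0,0],[0,0,-10,0,0,0],[0,0,-12,0,0,-0.1],[0,0,-12,0,0,-0.25],[0,0,-12,0,0,-0.4],[0,0,-12,0,0,-0.54]]'; python3 -m jog '[[0,0,0,0,0,-0.15],[0,0,0,0,0,-0.3],[0,0,0,0,0,-0.45],[0,0,0,0,0,-0.6],[0,0,0,0,0,-0.75],[0,0,0,0,0,-0.9],[0,0,0,0,0,-1.05],[0,0,0,0,0,-1.2]]';  python3 go.py .6065 -.272 .225 -3.04
python3 - <<'E'
from h import *
S=ctrl.camera("side")
cv2.imwrite("pics/side4.png",S["img"]);cv2.imwrite("pics/a4.png",crop(S,230,130,60,74,8))
E
```

```text
time_s: 10.3
ee_pos: [0.5918, -0.2151, 0.4147]
eef_rot: [3.141, -0.0, 0.79]
force: [0.5, -0.7, 0.3]
grip_width: 0.03
grip_force: 0.0
time_s: 11.1
ee_pos: [0.5918, -0.2151, 0.4145]
eef_rot: [3.141, 0.0, 1.99]
force: [-0.5, -0.5, -0.4]
grip_width: 0.0302
grip_force: 0.0
shift [-5.8  -0.98  0.91] turn [ 0.000e+00  1.000e-03 -1.253e+00] t 11.1 F [-0.5 -0.5 -0.4] M [-0.02 -0.11  0.04] q6 -0.83
```

View pics/a4.png

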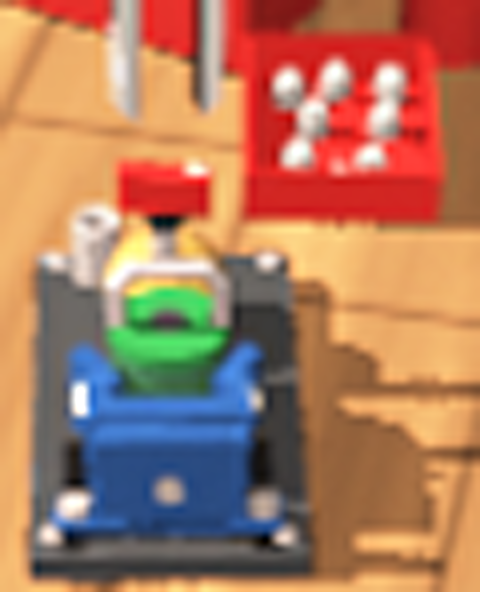

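The pot stands upright between cam and jaw, with its lid at (167,320), and the T-handle at (164,187) hasn't moved. I'll go above the T-handle.

```bash
python3 -m jog '[[-1,-0.2,0.2,0,0,-0.15],[-2,-0.4,0.4,0,0,-0.3],[-3,-0.6,0.6,0,0,-0.45],[-4,-0.7,0.8,0,0,-0.6],[-5,-0.9,0.9,0,0,-0.75],[-5.8,-0.98,0.9,0,0,-0.9],[-5.8,-0.98,0.9,0,0,-1.05],[-5.8,-0.98,0.9,0,0,-1.2]]' 45; python3 -m jog '[[0,0,0,0,0,-0.053],[0,0,0,0,0,-0.053],[0,0,0,0,0,-0.053]]'; python3 go.py .6065 -.272 .132 -3.04
```

```text
time_s: 11.95
ee_pos: [0.6062, -0.2724, 0.4052]
eef_rot: [-3.141, 0.0, -3.097]
force: [-0.8, 0.5, 0.0]
grip_width: 0.0427
grip_force: 0.0
time_s: 12.25
ee_pos: [0.6062, -0.2721, 0.4051]
eef_rot: [-3.141, 0.0, -3.05]
force: [-0.4, 0.1, 0.7]
grip_width: 0.0422
grip_force: 0.0
shift [-0.03  0.01  9.27] turn [-0.    0.   -0.01] t 12.25 F [-0.4  0.1  0.7] M [ 0.04 -0.18  0.02] q6 -2.14
```

```bash
python3 -m jog '[[0,0,3,0,0,-0.01],[0,0,6,0,0,-0.01],[0,0,8,0,0,-0.01],[0,0,9.2,0,0,-0.01],[0,0,9.2,0,0,-0.01]]'; python3 -m jog '[[0,0,0,0,0,0],[0,0,0,0,0,0],[0,0,0,0,0,0],[0,0,0,0,0,0],[0,0,0,0,0,0],[0,0,0,0,0,0]]' 0 15; python3 go.py .6065 -.272 .132 -3.04
```

```text
time_s: 12.75
ee_pos: [0.6061, -0.2722, 0.3114]
eef_rot: [3.14, -0.002, -3.038]
force: [0.3, -0.2, -0.1]
grip_width: 0.0423
grip_force: 0.0
time_s: 13.35
ee_pos: [0.6062, -0.2725, 0.3135]
eef_rot: [-3.14, 0.001, -3.037]
force: [-0.9, -4.3, 5.1]
grip_width: 0.0139
grip_force: 16.5
shift [-0.03  0.05  0.11] turn [-0.001  0.001  0.003] t 13.35 F [-0.9 -4.3  5.1] M [-0.59 -0.08 -0.04] q6 -2.15
```

```bash
python3 -m jog '[[0,-0.03,0,0,0,0],[0,-0.03,0,0,0,0],[0,-0.03,0,0,0,0]]' 0 55; python3 -m jog '[[0,0,0,0,0,0.05],[0,0,0,0,0,0.1],[0,0,0,0,0,0.15],[0,0,0,0,0,0.2],[0,0,0,0,0,0.2]]'; python3 go.py .6065 -.272 .132 -3.04
```

```text
time_s: 13.65
ee_pos: [0.6063, -0.2726, 0.3135]
eef_rot: [-3.141, 0.001, -3.036]
force: [0.9, -2.6, 5.5]
grip_width: 0.0135
grip_force: 55.8
time_s: 14.15
ee_pos: [0.6063, -0.2726, 0.3135]
eef_rot: [-3.141, 0.001, 3.045]
force: [-0.9, -1.4, 6.8]
grip_width: 0.0138
grip_force: 55.9
shift [-0.02  0.06  0.11] turn [-0.001  0.001 -0.198] t 14.15 F [-0.9 -1.4  6.8] M [-0.27  0.05  0.16] q6 -1.95
```

```bash
cat > mon.py <<'E'
from h import *
o=ctrl.get_obs();h=(.245+np.pi-o["eef_rot"][2]+np.pi)%(2*np.pi)-np.pi
print("t",round(o["time_s"],2),"handle",round(h,3),"F",o["force"].round(1),"M",o["moment"].round(3),"tau6",o["tau"][5].round(3),"grip",round(o["grip_force"],1),"w",round(o["grip_width"],4),"q6",o["qpos"][5].round(2),"pos",o["ee_pos"].round(4))
E
python3 -m jog '[[0,0,0,0,0,0.08],[0,0,0,0,0,0.16],[0,0,0,0,0,0.24],[0,0,0,0,0,0.32],[0,0,0,0,0,0.4]]' >/dev/null; python3 mon.py;python3 -m jog '[[0,0,0,0,0,0.08],[0,0,0,0,0,0.16],[0,0,0,0,0,0.24],[0,0,0,0,0,0.32],[0,0,0,0,0,0.4]]'>/dev/null; python3 mon.py
```

```text
t 14.65 handle 0.743 F [-0.6 -0.6  5.8] M [-0.17  -0.015  0.165] tau6 -1.454 grip 55.9 w 0.0136 q6 -1.55 pos [ 0.6064 -0.2724  0.3135]
t 15.15 handle 1.143 F [-0.3 -1.6  6.5] M [-0.134 -0.064  0.244] tau6 -1.454 grip 55.9 w 0.0139 q6 -1.15 pos [ 0.6064 -0.2723  0.3135]
```

```bash
for i in 1 2 3; do python3 -m jog '[[0,0,0,0,0,0.03],[0,0,0,0,0,0.06],[0,0,0,0,0,0.09],[0,0,0,0,0,0.1],[0,0,0,0,0,0.1]]' >/dev/null; python3 mon.py; done
```

```text
t 15.65 handle 1.24 F [ 0.1 -0.3  6.4] M [-0.108 -0.14   0.25 ] tau6 0.421 grip 55.9 w 0.0137 q6 -1.05 pos [ 0.6064 -0.2724  0.3135]
t 16.15 handle 1.34 F [-0.2  0.6  6.9] M [-0.15  -0.191  0.212] tau6 0.423 grip 55.9 w 0.0137 q6 -0.95 pos [ 0.6064 -0.2723  0.3135]
t 16.65 handle 1.44 F [ 1.5 -0.   7.1] M [-0.141 -0.189  0.202] tau6 0.424 grip 55.9 w 0.0136 q6 -0.85 pos [ 0.6065 -0.2723  0.3135]
```

```bash
for i in 1 2 3; do python3 -m jog '[[0,0,0,0,0,0.03],[0,0,0,0,0,0.06],[0,0,0,0,0,0.09],[0,0,0,0,0,0.1],[0,0,0,0,0,0.1]]' >/dev/null; python3 mon.py; done
```

```text
t 17.15 handle 1.54 F [ 1.1 -0.5  6.2] M [-0.156 -0.221  0.249] tau6 0.425 grip 55.9 w 0.0136 q6 -0.75 pos [ 0.6065 -0.2723  0.3135]
t 17.65 handle 1.64 F [ 2.1 -1.1  4.9] M [-0.154 -0.289  0.239] tau6 0.426 grip 55.9 w 0.014 q6 -0.65 pos [ 0.6065 -0.2723  0.3135]
t 18.15 handle 1.74 F [1.1 0.2 5.8] M [-0.155 -0.352  0.269] tau6 0.457 grip 56.0 w 0.0136 q6 -0.55 pos [ 0.6065 -0.2723  0.3135]
```

```bash
for i in 1 2 3; do python3 -m jog '[[0,0,0,0,0,0.02],[0,0,0,0,0,0.04],[0,0,0,0,0,0.06],[0,0,0,0,0,0.07],[0,0,0,0,0,0.07]]' >/dev/null; python3 mon.py; done
```

```text
t 18.65 handle 1.81 F [1.6 0.9 6.7] M [-0.167 -0.357  0.276] tau6 0.483 grip 56.1 w 0.0135 q6 -0.48 pos [ 0.6065 -0.2723  0.3135]
t 19.15 handle 1.88 F [ 2.  -1.4  5.8] M [-0.182 -0.387  0.356] tau6 0.517 grip 56.3 w 0.0137 q6 -0.41 pos [ 0.6065 -0.2723  0.3135]
t 19.65 handle 1.95 F [ 2.1 -0.9  5.3] M [-0.214 -0.432  0.295] tau6 0.518 grip 56.3 w 0.0137 q6 -0.34 pos [ 0.6065 -0.2723  0.3135]
```

```bash
for i in 1 2 3; do python3 -m jog '[[0,0,0,0,0,0.02],[0,0,0,0,0,0.04],[0,0,0,0,0,0.06],[0,0,0,0,0,0.06],[0,0,0,0,0,0.06]]' >/dev/null; python3 mon.py; done
```

```text
t 20.15 handle 2.009 F [ 2.3 -0.7  5.1] M [-0.251 -0.44   0.313] tau6 0.348 grip 56.2 w 0.013 q6 -0.28 pos [ 0.6065 -0.2723  0.3135]
t 20.65 handle 2.069 F [ 2.  -1.1  5.5] M [-0.192 -0.468  0.325] tau6 0.386 grip 56.5 w 0.0135 q6 -0.22 pos [ 0.6066 -0.2723  0.3135]
t 21.15 handle 2.129 F [ 2.1 -1.8  5.4] M [-0.231 -0.537  0.397] tau6 0.422 grip 56.6 w 0.0138 q6 -0.16 pos [ 0.6066 -0.2723  0.3135]
```

```bash
for i in 1 2; do python3 -m jog '[[0,0,0,0,0,0.02],[0,0,0,0,0,0.04],[0,0,0,0,0,0.05],[0,0,0,0,0,0.05]]' >/dev/null; python3 mon.py; python3 -m jog '[[0,0,0,0,0,0]]'>/dev/null; python3 mon.py;python3 -m jog '[[0,0,0,0,0,0]]'>/dev/null; python3 mon.py; done
```

```text
t 21.55 handle 2.179 F [ 2.1 -1.9  5.5] M [-0.229 -0.522  0.426] tau6 0.607 grip 56.9 w 0.0135 q6 -0.11 pos [ 0.6066 -0.2723  0.3135]
t 21.65 handle 2.179 F [ 3.2 -0.9  5.5] M [-0.277 -0.479  0.438] tau6 0.441 grip 56.9 w 0.0138 q6 -0.11 pos [ 0.6066 -0.2723  0.3135]
t 21.75 handle 2.179 F [ 3.4 -0.9  5.2] M [-0.304 -0.529  0.381] tau6 0.424 grip 56.9 w 0.0136 q6 -0.11 pos [ 0.6066 -0.2723  0.3135]
t 22.15 handle 2.229 F [ 2.7 -0.9  4.8] M [-0.285 -0.496  0.51 ] tau6 0.637 grip 57.0 w 0.0136 q6 -0.06 pos [ 0.6066 -0.2723  0.3135]
t 22.25 handle 2.229 F [ 3.1 -1.   5.7] M [-0.234 -0.553  0.475] tau6 0.471 grip 57.0 w 0.0135 q6 -0.06 pos [ 0.6066 -0.2723  0.3135]
t 22.35 handle 2.229 F [ 3.4 -0.6  6.3] M [-0.321 -0.517  0.435] tau6 0.454 grip 57.0 w 0.0136 q6 -0.06 pos [ 0.6066 -0.2723  0.3135]
```

```bash
python3 -m jog '[[0,0,0,0,0,0.02],[0,0,0,0,0,0.04],[0,0,0,0,0,0.06],[0,0,0,0,0,0.07]]' >/dev/null; for i in 1 2 3; do python3 -m jog '[[0,0,0,0,0,0]]'>/dev/null; python3 mon.py; done
```

```text
t 22.85 handle 2.299 F [ 3.1 -1.4  4.6] M [-0.276 -0.629  0.59 ] tau6 0.679 grip 57.1 w 0.0138 q6 0.01 pos [ 0.6066 -0.2723  0.3135]
t 22.95 handle 2.299 F [ 3.3 -1.6  6.3] M [-0.251 -0.586  0.473] tau6 0.512 grip 57.1 w 0.0135 q6 0.01 pos [ 0.6066 -0.2723  0.3135]
t 23.05 handle 2.299 F [ 3.7 -1.   5.2] M [-0.267 -0.634  0.45 ] tau6 0.495 grip 57.1 w 0.0136 q6 0.01 pos [ 0.6066 -0.2723  0.3135]
```

Torque is about 0.5 N m with the handle at 2.30 rad. I'll ease the spring back most of its lead, then let go and rise.

```bash
python3 -m jog '[[0,0,0,0,0,-0.07],[0,0,0,0,0,-0.14],[0,0,0,0,0,-0.21],[0,0,0,0,0,-0.28],[0,0,0,0,0,-0.28]]'>/dev/null; python3 mon.py; python3 -m jog '[[0,0,0,0,0,0],[0,0,0,0,0,0],[0,0,0,0,0,0],[0,0,0,0,0,0]]' 45; python3 -m jog '[[0,0,-1,0,0,0],[0,0,-3,0,0,0],[0,0,-6,0,0,0],[0,0,-10,0,0,0],[0,0,-14,0,0,0],[0,0,-14,0,0,0]]'; python3 mon.py
python3 - <<'E'
from h import *
S=ctrl.camera("side");T=ctrl.camera("top")
cv2.imwrite("pics/a5.png",np.hstack([crop(S,230,130,50,74,8),crop(T,275,135,50,74,8)]))
E
```

```text
t 23.55 handle 2.017 F [ 3.4 -0.6  4.5] M [-0.227 -0.469  0.09 ] tau6 -1.072 grip 56.3 w 0.0137 q6 -0.28 pos [ 0.6065 -0.2723  0.3135]
time_s: 23.95
ee_pos: [0.6062, -0.2724, 0.3122]
eef_rot: [-3.141, -0.0, 1.367]
force: [-0.0, -0.5, -0.3]
grip_width: 0.041
grip_force: 0.0
time_s: 24.55
ee_pos: [0.6057, -0.2722, 0.4598]
eef_rot: [3.132, 0.003, 1.367]
force: [0.1, -0.1, 0.1]
grip_width: 0.0422
grip_force: 0.0
t 24.55 handle 2.02 F [ 0.1 -0.1  0.1] M [-0.038 -0.095  0.037] tau6 -0.001 grip 0.0 w 0.0422 q6 -0.27 pos [ 0.6057 -0.2722  0.4598]
```

View pics/a5.png

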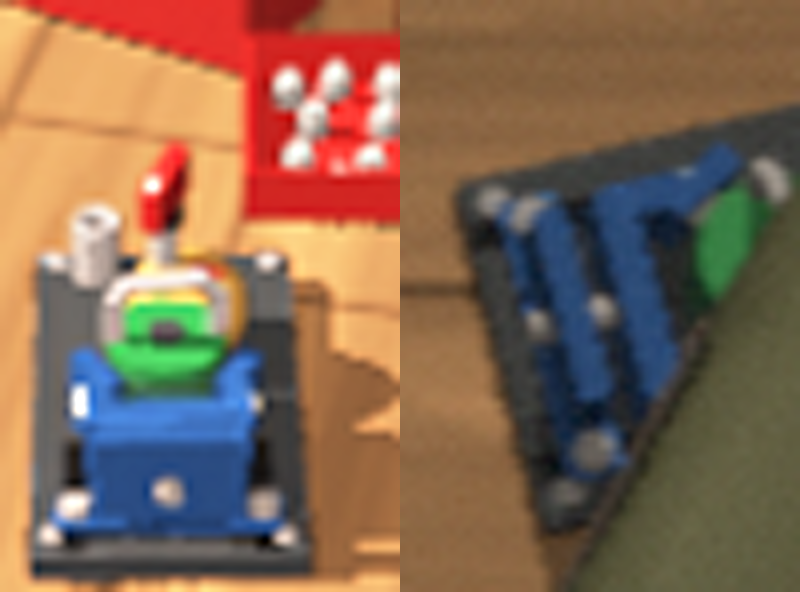

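The pot sits upright, home in the V, at (167,340). The T-handle has turned and is free at (163,195), the socket hasn't moved, and the fingers are clear.

```bash
python3 -c "
from station import ctrl
print(ctrl.hand_in())"
```

```text
the job is handed in; nothing more can be done
None
```

The green pot stands upright in the V, clamped with the handle turned to about 0.5 N m (roughly 12–15 N by your torque figure; the force itself wasn't measured). The gripper is clear, and the job was handed in at about 25 s without a verdict shown.

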